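Unlock the yerba doser and hold out a full portion

ROBOT

A 6-joint arm with a two-finger parallel gripper is mounted at the origin on the work surface. World frame = base frame: x ahead of the robot, y to its left, z up, the work surface at z = 0. Lengths are in m, angles in rad, forces in N, time in s.
With the tool pointing down it reaches from about 0.25 to 0.8 m from the base axis. Payload 3.9 kg.
Tool frame: the origin (TCP) lies midway between the tips of the shut fingers; the grasp point (between the pads) lies 19 mm behind it; z points along the fingers, y is the line along which they close (so a half turn about z gives the same grasp; the last joint's range is limited). The gripper opens to 85 mm and grips with 20 to 120 N. Pads are 22 mm wide; open, the fingers measure 114 mm over their backs; the gripper's body (76 mm by 85 mm) begins 54 mm behind the grasp point. The pads swing forward as they close: fully open they stand 13 mm farther back than shut.
Start: joints at [-1.339, 0.26, -0.138, 1.173, 0, 1.571], TCP at [0.121, -0.511, 0.193] pointing down, gripper open.
Joint ranges: [-2.78, 2.78], [-0.83, 1.72], [-1.28, 1.37], [-1.9, 2.12], [-1.57, 1.48], [-3.14, 3.14]. Speed limits (rad/s): [2.57, 2.57, 3.14, 3.14, 3.14, 3.14].

INTERFACE

Orientations are given as a rotation vector (axis times angle).
In Python, from rig import bot gives the robot as it stands.
- The arm moves only by the tool send_rows, never from a script. Its argument "motion" is a list of rows, each an object of numbers: "ax", "ay", "az": the turn, a rotation vector about the world's x, y, z in degrees; "tx", "ty", "tz": the shift along the world's x, y, z in units of 25 mm (1.0 is 25 mm); "jaw": the opening, from 0 (shut) to 1 (fully open). A call has 1 to 12 rows; each row shifts and turns the commanded pose from where the row before left it; what a row does not reach is not made up. A row lasts 1/8 s, in which the tool goes at most 62.5 mm and 10.7 degrees, less where a joint would pass 70% of its speed; a pose out of reach is approached as far as the arm can. A call is refused whole if a number of a shift passes 1 or a number of a turn 10.7, either way. A call with a gripper value outside its range is refused whole. The fingers move at their own pace and stop on an object; "grip_force" is the grip in N (left out, the last holds). Time passes only in rows, so rows that do not move let the fingers close. It gives the time, the measured TCP pose, the force, the opening and the grip force at its end, in the units of the state.
- bot.observe(): the state, without advancing time (a new reading comes with each control period).
- bot.snapshot(name): name is "scene" or "top"; returns the picture (480x640x3 uint8, red, green, blue); there is no depth.
- bot.camera_model(name): a dict with "fx", "fy", "cx", "cy" (pixels), "cam_to_world" (4x4, takes a point from camera to world coordinates). Camera axes: x right, y down, z forward; pixel columns grow to the right and rows downward; lengths in m; the calibration is good to about 2 mm. A picture is of the moment at which its call begins. camera_model takes no time and is no camera call.
- bot.job_done(): hands the job in; it is judged then, once.
The state is a dict: "clock": time; "joint_positions": joint angles; "qd": joint speeds; "joint_efforts": joint torques, N m; "tool_pos": TCP position; "orientation": TCP orientation; "contact_force": force on the tool from outside, world axes, zero at the start; "ft_torque": the same for the moment, N m; "opening": opening from 0.0 (shut) to 1.0 (fully open); "grasp_force": force on a finger pad.
Only numpy, scipy, OpenCV 4.12 (cv2) and the standard library are available. Lean on these libraries where they do the work, as an engineer would, in place of code of your own. Each camera call takes 0.05 s, during which the arm holds its last target. There are 200 camera calls.

TASK

Unlock the yerba doser: fit the standing socket key from the tray over the flat tang of the lock screw on the doser's top and turn the screw clockwise to its stop, using the key and not your fingers on the tang, then stand the key upright back on the tray and let go. Then press the doser's spring-return side lever down with the fingers past its first two clicks to the third click, short of the bottom stop, and finish while still holding it there, because it springs back if released. Leave the mate cup and the other things where they stand.

Things in the scene. Friction and masses are not known exactly. Their poses are not given: they have to be found in the camera images.
- doser: Yerba doser, fixed: white housing 130 x 260 x 140 mm (x, y, z); origin at the centre of its underside, x away from the robot at yaw 0. On its top, a clear hopper with steel lid (92 mm across, 238 mm above the bar, axis at y = +75 mm) and the lock screw (y = -55 mm); the lever is on its -y side face. A spout on the -x face overhangs a drip plate with the mate cup.
- screw_head (a point): Flat steel tang (head) of the lock screw on the doser's top: 24 x 6 x 14 mm (x, y, z); x along the tang; origin on the screw's axis at the tang's foot, 146 mm above the bar, on a 40 mm round flange, at the doser's (0, -55 mm) point. Turns with joint lock_screw; at joint 0 it points 0.6 rad anticlockwise (seen from above) of the doser's x axis.
- lock_screw (a joint): Turn of the lock screw in rad, growing clockwise seen from above: near 0 (0 to 0.15) locked, stop at 1.25 unlocked. It is stiff by friction (about 0.05 N m) and stays where left. While locked, a cam in the housing blocks the lever.
- dose_lever (a joint): Lever travel in m, downward: 0 at rest (top), clicks at 0.014, 0.028 and 0.042 (the third), bottom stop 0.052. The spring returns it to the top from any click: about 4 N at the top, 6.5 N at the third click; the clicks add or take up to 2.5 N in between (peak about 9 N).
- thumb_tab (a point): Black thumb tab of the lever, sticking out beside the doser's -y side face: 36 x 44 x 10 mm (x, y, z), flat level top; origin at the centre of its top face, 165 mm above the bar at rest (25 mm above the housing's top), 27 mm out from the side face, at the doser's (0, -157 mm) point. Moves straight down with the lever.
- key: Loose steel socket key, about 140 g, standing upright on the tray; 95 mm tall, origin at the centre of its underside, z up. Foot 44 x 26 x 30 mm (x, y, z) with a rectangular socket open underneath, 31 x 11 mm, 18 mm deep, long side along x; above it a 14 mm round shank; from 55 to 95 mm height a flat grip paddle 36 mm long (x), 14 mm thick (y).
- tray: Small aluminium tray fixed to the bar, 200 x 130 x 10 mm (x, y, z), rim wall 3 mm; origin at the centre of its underside; floor about 3 mm above the bar. The key stands on its -x half, a small tin on its +x half.
- mate_cup: Bystander: stainless mate cup, 72 mm across, 80 mm tall, under the doser's spout; origin at the centre of its underside.
- canister: Bystander: orange plastic canister with a twist cap, 88 mm across, 145 mm tall, left of the doser; origin at the centre of its underside.
- mug: Bystander: white ceramic mug, 80 mm across, 90 mm tall, left of the doser; origin at the centre of its underside.
- sugar_bowl: Bystander: small blue sugar bowl, 70 mm across, 55 mm tall, in front of the doser; origin at the centre of its underside.
- tin: Bystander: small round tin, 42 mm across, 28 mm tall, on the +x half of the tray; origin at the centre of its underside.
Things that resemble listed ones, but are neither listed nor needed, are in the scene too. Several things look just like the key: the one meant starts farthest to the robot's left.

How it is judged:
By the outcome, as a careful person would: the job done as asked, in the order asked, and still so for the second after the job is handed in, while the arm keeps its last pose, push and grip.
It also fails if it takes over 67 s, if anything falls off the work surface, if the arm or the gripper's body presses on something with over 40 N, if the wrist force passes 120 N, or if a joint passes its speed limit or range.

## Working session

There is one attempt and no reset: what is moved stays moved. The work goes in short steps, Python scripts to look and compute and a tool call to move; the robot and the scene stay as the last step left them, time stands still between calls to the robot, and variables do not carry over. Pictures are saved under pics/ and viewed, at most 10 in all, crops included, and the job is handed in when it is done.

Besides the shell and the picture viewer there is one more tool, called as name(argument=value, ...), one argument or row to a line, values as JSON. send_rows: Moves the arm, as the interface text tells. Its arguments: {"type":"object","properties":{"motion":{"type":"array","items":{"type":"object","properties":{"ax":{"type":"number"},"ay":{"type":"number"},"az":{"type":"number"},"tx":{"type":"number"},"ty":{"type":"number"},"tz":{"type":"number"},"jaw":{"type":"number"}}}},"grip_force":{"type":"number"}},"required":["motion"]}

```bash
mkdir -p pics; ls; python3 - <<'E'
from rig import bot
import cv2,numpy as np
for n in("scene","top"):
    cv2.imwrite(f"pics/{n}0.png",bot.snapshot(n)[:,:,::-1])
    m=bot.camera_model(n);print(n,m["fx"],m["fy"],m["cx"],m["cy"],np.round(m["cam_to_world"],4).tolist())
print(bot.observe())
E
```

```text
pics
scene 595.002828525039 595.002828525039 316.8270591653825 238.31366555359844 [[0.7973, 0.3733, -0.4743, 1.1821], [0.6034, -0.5116, 0.6117, -0.9586], [-0.0143, -0.7739, -0.6332, 1.1193], [0.0, 0.0, 0.0, 1.0]]
top 556.7962631864507 556.7962631864507 323.03983017185755 234.73042552143588 [[-0.0216, -0.9822, 0.1868, 0.1434], [-0.9998, 0.0215, -0.0026, 0.0135], [-0.0015, -0.1869, -0.9824, 1.7453], [0.0, 0.0, 0.0, 1.0]]
{'clock': 0.1, 'joint_positions': array([-1.33899865e+00,  2.60597858e-01, -1.39245768e-01,  1.17273311e+00,
        1.44331876e-05,  1.57082368e+00]), 'qd': array([-1.68502247e-03, -1.04084933e-03,  3.51907275e-03, -2.86771761e-04,
        1.05034039e-05, -6.95563648e-04]), 'joint_efforts': array([ 1.01729238e-03, -4.06509519e+01,  2.54527134e+01,  1.00683272e-02,
        1.64035932e-04,  1.24517442e-05]), 'tool_pos': array([ 0.1204514, -0.5102774,  0.1917568]), 'orientation': array([-3.11876317e+00, -3.63044959e-01,  3.00754055e-04]), 'contact_force': array([-0.14274835, -0.21465693, -1.0152036 ]), 'ft_torque': array([0.01165186, 0.00984062, 0.00860073]), 'grasp_force': 0.0, 'opening': 1.0030693312072336}
```

View pics/scene0.png

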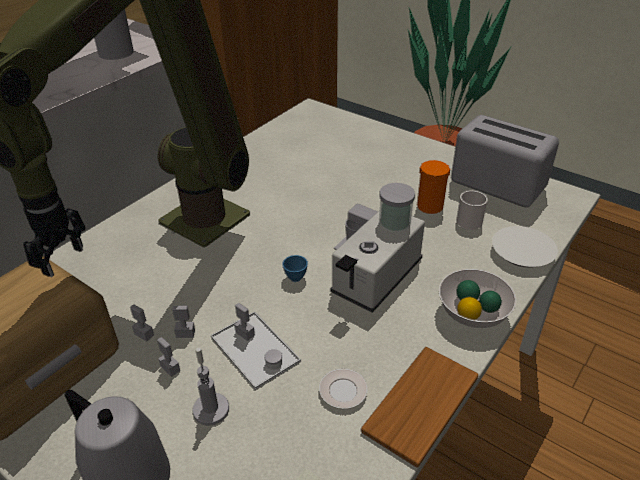

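View pics/top0.png

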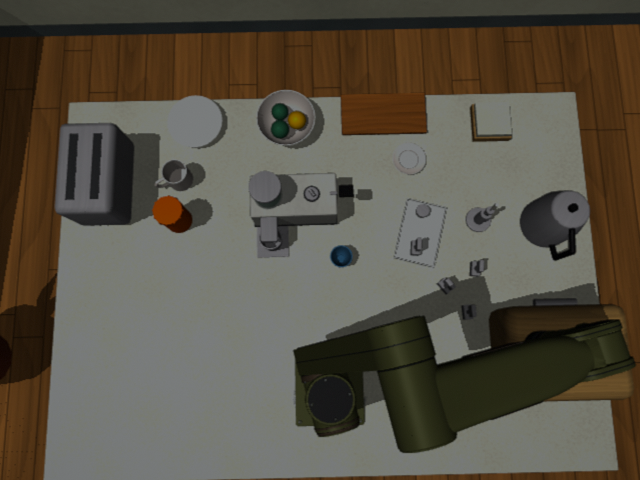

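The top view shows the tray key at (418,246), with look-alikes further right at (446,285), (467,311) and (478,267). The screw is at (312,193) and the tab at (346,191). In the scene view, the key is at (243,322), the screw at (369,246) and the tab at (346,264). I'll zoom in on these.

```bash
cat > h.py <<'E'
from rig import bot
import cv2,numpy as np
def ray(n,u,v):
    m=bot.camera_model(n);T=np.array(m["cam_to_world"])
    d=T[:3,:3]@np.array([(u-m["cx"])/m["fx"],(v-m["cy"])/m["fy"],1]);return T[:3,3],d/np.linalg.norm(d)
def on(n,u,v,z):
    o,d=ray(n,u,v);return o+d*(z-o[2])/d[2]
def tri(a,b):  # a=(u,v) scene, b=(u,v) top
    o1,d1=ray("scene",*a);o2,d2=ray("top",*b)
    s=np.linalg.lstsq(np.c_[d1,-d2],o2-o1,rcond=None)[0];p,q=o1+s[0]*d1,o2+s[1]*d2
    return (p+q)/2,np.linalg.norm(p-q)
def proj(n,p):
    m=bot.camera_model(n);T=np.array(m["cam_to_world"]);c=T[:3,:3].T@(np.array(p)-T[:3,3])
    return c[0]/c[2]*m["fx"]+m["cx"],c[1]/c[2]*m["fy"]+m["cy"]
def crop(im,x,y,w,h,k):
    return cv2.resize(im[y:y+h,x:x+w],None,fx=k,fy=k,interpolation=cv2.INTER_CUBIC)
E
python3 - <<'E'
import cv2,numpy as np
from h import crop
s=cv2.imread("pics/scene0.png");t=cv2.imread("pics/top0.png")
A=np.vstack([np.hstack([crop(s,205,290,100,75,4),crop(t,380,195,100,75,4)]),np.hstack([crop(s,325,230,100,75,4),crop(t,280,160,100,75,4)])])
cv2.imwrite("pics/m1.png",np.clip(A*1.3,0,255).astype(np.uint8))
E
```

```text
(no output)
```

View pics/m1.png

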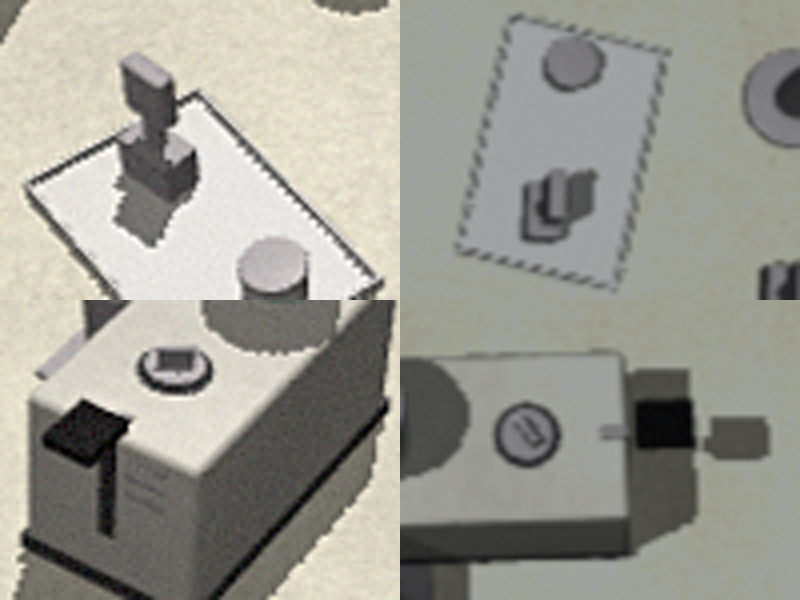

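The mosaic shows the paddle top near scene (242,307) and the paddle strip near top (419,244). The tang sits on its flange at scene (369,246) and top (312,193). I'll take a closer crop to get the corners.

```bash
python3 - <<'E'
import cv2,numpy as np
from h import *
s=cv2.imread("pics/scene0.png");t=cv2.imread("pics/top0.png")
A=np.vstack([np.hstack([crop(s,225,298,40,30,10),crop(t,400,230,40,30,10)]),np.hstack([crop(s,350,230,40,30,10),crop(t,295,178,40,30,10)])])
A=np.clip(A*1.4,0,255).astype(np.uint8)
for i in range(0,800,50): cv2.putText(A,str(i),(i,8),0,.3,(0,0,255));cv2.line(A,(i,0),(i,600),(0,0,255),1) if i%100==0 else 0
for i in range(0,600,50): cv2.line(A,(0,i),(800,i),(0,0,255),1) if i%100==0 else 0
cv2.imwrite("pics/m2.png",A)
# doser top corners, tab, tray corners rough
for nm,a,b in[("paddletop",(242,307.5),(419,243.5)),("screwflange",(368.8,247),(311.8,193.3)),("tab",(346.5,264),(346,190.8))]:
    p,e=tri(a,b);print(nm,p.round(4),e.round(4))
for u,v in[(509,16),(668,50),(618,290),(458,250)]: print("tray",on("top",380+(u-400)/4,195+v/4,.01).round(4))
for u,v in[(620,352),(628,523)]: print("doser -y corners",on("top",280+(u-400)/4,160+(v-300)/4,.14).round(4))
E
```

```text
paddletop [ 0.4248 -0.2795  0.0908] 0.0001
screwflange [0.5754 0.04   0.1379] 0.0003
tab [ 0.5766 -0.0615  0.1534] 0.0004
tray [ 0.5843 -0.2639  0.01  ]
tray [ 0.5534 -0.3896  0.01  ]
tray [ 0.3612 -0.3382  0.01  ]
tray [ 0.3956 -0.2143  0.01  ]
doser -y corners [ 0.6363 -0.0306  0.14  ]
doser -y corners [ 0.5049 -0.0331  0.14  ]
```

View pics/m2.png

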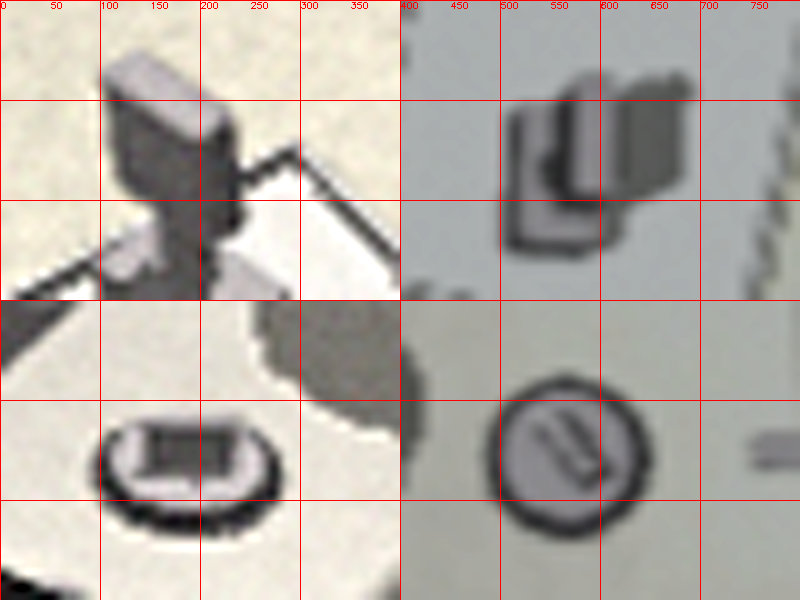

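```bash
cat >> h.py <<'E'
def S(u,v,x0,y0,k): return x0+(u+.5)/k-.5,y0+(v+.5)/k-.5
def toolyaw(o):
    R=cv2.Rodrigues(np.array(o["orientation"]))[0];return np.degrees(np.arctan2(R[1,0],R[0,0])),R[:,2]
E
python3 - <<'E'
from h import *
a=lambda u,v:S(u,v,225,298,10)
b=lambda u,v:S(u-400,v,400,230,10)
c=lambda u,v:S(u,v-300,350,230,10)
d=lambda u,v:S(u-400,v-300,295,178,10)
print("paddle",tri(a(169,95),b(592,134)))
print("flange",tri(c(189,475),d(571,457)))
print("tang top",tri(c(190,425),d(582,440)))
m=lambda u,v:S(u,v-300,325,230,4)
n=lambda u,v:S(u-400,v-300,280,160,4)
print("tab",tri(m(87,426),n(665,423)))
ang=lambda p,q:np.degrees(np.arctan2(q[1]-p[1],q[0]-p[0]))
for p,q in[((100,75),(200,140)),((140,52),(235,112))]: print("pad scene yaw",ang(on("scene",*a(*p),.098),on("scene",*a(*q),.098)))
print("foot yaw",ang(on("top",*b(500,240),.03),on("top",*b(512,105),.03)))
print("paddle yaw",ang(on("top",*b(562,195),.098),on("top",*b(577,80),.098)))
print("foot ctr",on("top",*b(561,175),.033))
print("tang yaw",ang(on("top",*d(537,425),.146),on("top",*d(585,485),.146)))
print(toolyaw(bot.observe()))
# predicted corners for doser tray check
E
```

```text
paddle (array([ 0.42518713, -0.27948743,  0.09287165]), np.float64(0.002874141324176523))
flange (array([0.5751057 , 0.04002359, 0.13772622]), np.float64(0.001598110318169758))
tang top (array([0.57572471, 0.03685046, 0.15653855]), np.float64(0.00013519404561033766))
tab (array([ 0.57558532, -0.06075427,  0.16176667]), np.float64(0.0004939832579278846))
pad scene yaw -2.737309071327272
pad scene yaw -2.2395728007888485
foot yaw -7.907156520870613
paddle yaw -10.321465481803491
foot ctr [ 0.42365567 -0.278651    0.033     ]
tang yaw -143.3335698885781
(np.float64(13.279459630148), array([-3.94962161e-04,  1.73610951e-03, -9.99998415e-01]))
```

The key is at about (0.4245,-0.279) with yaw near -6°. The screw is at about (0.5755,0.0395) and the tab at (0.576,-0.061,0.162). I'm moving above the key now.

send_rows(
  motion=[
    {"tx": 1,"ty": 0.77,"az": -1.6,"jaw": 0.5},
    {"tx": 1,"ty": 0.77,"az": -1.6,"jaw": 0.5},
    {"tx": 1,"ty": 0.77,"az": -1.6,"jaw": 0.5},
    {"tx": 1,"ty": 0.77,"az": -1.6,"jaw": 0.5},
    {"tx": 1,"ty": 0.77,"az": -1.6,"jaw": 0.5},
    {"tx": 1,"ty": 0.77,"az": -1.6,"jaw": 0.5},
    {"tx": 1,"ty": 0.77,"az": -1.6,"jaw": 0.5},
    {"tx": 1,"ty": 0.77,"az": -1.6,"jaw": 0.5},
    {"tx": 1,"ty": 0.77,"az": -1.6,"jaw": 0.5},
    {"tx": 1,"ty": 0.77,"az": -1.6,"jaw": 0.5},
    {"tx": 1,"ty": 0.77,"az": -1.6,"jaw": 0.5},
    {"tx": 1,"ty": 0.77,"az": -1.6,"jaw": 0.5},
  ],
)

```text
validation failed for argument at $.mo...
```

send_rows(
  motion=[
    {"tx": 0.16,"tz": -1,"jaw": 0.5},
    {"tz": -1,"jaw": 0.5},
    {"tz": -0.5,"jaw": 0.5},
    {"jaw": 0.5},
  ],
)

```text
validation failed for argument at $.mo...
```

```bash
python3 - <<'E'
from h import *
o=bot.observe();print(o["tool_pos"],toolyaw(o),o["opening"],o["contact_force"])
s=bot.snapshot("scene")[:,:,::-1];t=bot.snapshot("top")[:,:,::-1]
A=np.hstack([crop(s,200,245,80,100,5),crop(t,380,200,80,100,5)])
cv2.imwrite("pics/m3.png",np.clip(A*1.6,0,255).astype(np.uint8))
E
```

```text
[ 0.1204514 -0.5102774  0.1917568] (np.float64(13.279459630148), array([-3.94962161e-04,  1.73610951e-03, -9.99998415e-01])) 1.0030693312072336 [-0.14274835 -0.21465693 -1.0152036 ]
```

View pics/m3.png

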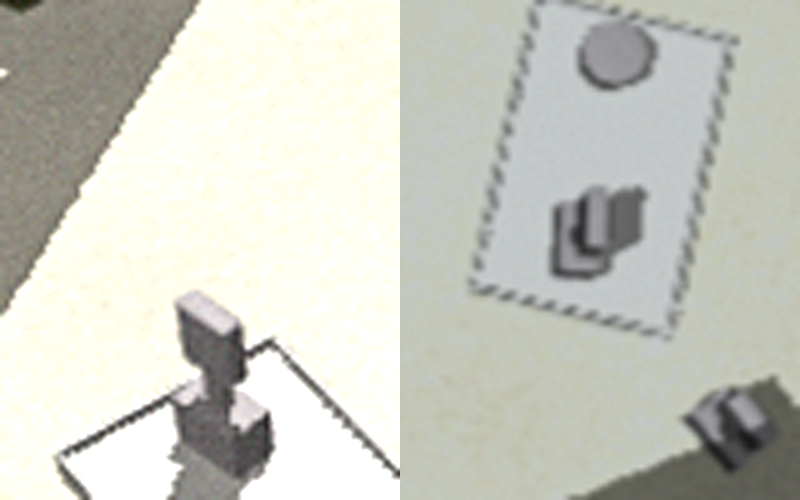

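The crop shows the same scene as before (key paddle at top crop (598,218)), because both move calls were rejected. I'll send a fully populated row.

send_rows(
  motion=[
    {"ax": 0,"ay": 0,"az": -1.6,"tx": 1,"ty": 0.77,"tz": 0,"jaw": 0.5},
  ],
)

```text
clock: 0.32
tool_pos: [0.145, -0.4924, 0.1921]
orientation: [3.126, 0.314, -0.001]
contact_force: [1.0, -0.4, 0.1]
opening: 0.815
grasp_force: 0.0
```

send_rows(
  motion=[
    {"ax": 0,"ay": 0,"az": -1.6,"tx": 1,"ty": 0.77,"tz": 0,"jaw": 0.5},
    {"ax": 0,"ay": 0,"az": -1.6,"tx": 1,"ty": 0.77,"tz": 0,"jaw": 0.5},
    {"ax": 0,"ay": 0,"az": -1.6,"tx": 1,"ty": 0.77,"tz": 0,"jaw": 0.5},
    {"ax": 0,"ay": 0,"az": -1.6,"tx": 1,"ty": 0.77,"tz": 0,"jaw": 0.5},
    {"ax": 0,"ay": 0,"az": -1.6,"tx": 1,"ty": 0.77,"tz": 0,"jaw": 0.5},
    {"ax": 0,"ay": 0,"az": -1.6,"tx": 1,"ty": 0.77,"tz": 0,"jaw": 0.5},
    {"ax": 0,"ay": 0,"az": -1.6,"tx": 1,"ty": 0.77,"tz": 0,"jaw": 0.5},
    {"ax": 0,"ay": 0,"az": -1.6,"tx": 1,"ty": 0.77,"tz": 0,"jaw": 0.5},
    {"ax": 0,"ay": 0,"az": -1.6,"tx": 1,"ty": 0.77,"tz": 0,"jaw": 0.5},
    {"ax": 0,"ay": 0,"az": -1.6,"tx": 1,"ty": 0.77,"tz": 0,"jaw": 0.5},
    {"ax": 0,"ay": 0,"az": -1.6,"tx": 1,"ty": 0.77,"tz": 0,"jaw": 0.5},
    {"ax": 0,"ay": 0,"az": 0,"tx": 0.16,"ty": 0,"tz": -0.8,"jaw": 0.5},
  ],
)

```text
clock: 1.82
tool_pos: [0.4272, -0.2795, 0.1734]
orientation: [3.136, -0.158, 0.005]
contact_force: [-0.5, -0.8, -1.1]
opening: 0.502
grasp_force: 0.0
```

send_rows(
  motion=[
    {"ax": 0,"ay": 0,"az": 0,"tx": 0,"ty": 0,"tz": -0.8,"jaw": 0.5},
    {"ax": 0,"ay": 0,"az": 0,"tx": 0,"ty": 0,"tz": -0.4,"jaw": 0.5},
    {"ax": 0,"ay": 0,"az": 0,"tx": 0,"ty": 0,"tz": 0,"jaw": 0.5},
    {"ax": 0,"ay": 0,"az": 0,"tx": 0,"ty": 0,"tz": 0,"jaw": 0.5},
  ],
)

```text
clock: 2.33
tool_pos: [0.4249, -0.2804, 0.1432]
orientation: [3.137, -0.163, 0.002]
contact_force: [-0.2, 0.8, -0.3]
opening: 0.502
grasp_force: 0.0
```

```bash
python3 - <<'E'
from h import *
o=bot.observe();print(o["tool_pos"],toolyaw(o),o["opening"],o["contact_force"])
s=bot.snapshot("scene")[:,:,::-1];t=bot.snapshot("top")[:,:,::-1]
A=np.hstack([crop(s,200,245,80,100,5),crop(t,380,200,80,100,5)])
cv2.imwrite("pics/m4.png",np.clip(A*1.8,0,255).astype(np.uint8))
E
```

```text
[ 0.42492837 -0.28035957  0.14318654] (np.float64(-5.936345585184348), array([ 9.25427028e-04, -6.13222920e-04, -9.99999384e-01])) 0.5015818746485983 [-0.17170124  0.75861378 -0.32156279]
```

View pics/m4.png

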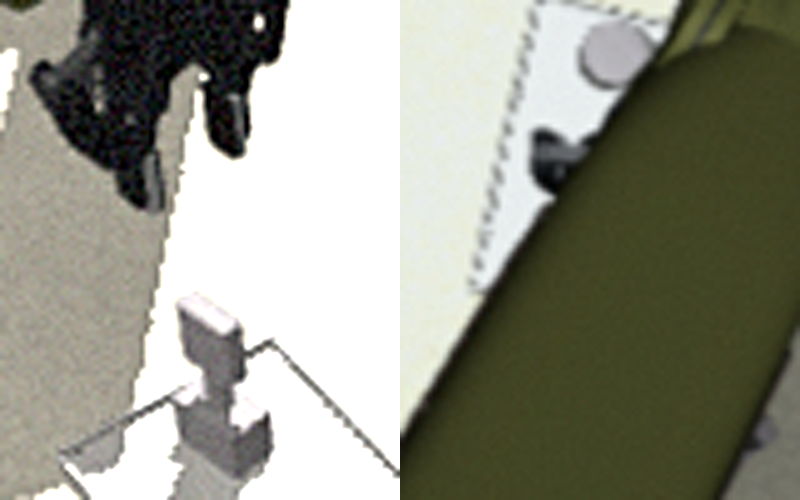

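The fingertips are at scene crop (155,208) and (235,155), on either side of the paddle. I'm descending and gripping.

send_rows(
  motion=[
    {"ax": 0,"ay": 0,"az": 0,"tx": 0,"ty": 0,"tz": -0.8,"jaw": 0.5},
    {"ax": 0,"ay": 0,"az": 0,"tx": 0,"ty": 0,"tz": -0.8,"jaw": 0.5},
    {"ax": 0,"ay": 0,"az": 0,"tx": 0,"ty": 0,"tz": -0.8,"jaw": 0.5},
    {"ax": 0,"ay": 0,"az": 0,"tx": 0,"ty": 0,"tz": -0.6,"jaw": 0.5},
    {"ax": 0,"ay": 0,"az": 0,"tx": 0,"ty": 0,"tz": -0.3,"jaw": 0.5},
    {"ax": 0,"ay": 0,"az": 0,"tx": 0,"ty": 0,"tz": 0,"jaw": 0.3},
    {"ax": 0,"ay": 0,"az": 0,"tx": 0,"ty": 0,"tz": 0,"jaw": 0.1},
    {"ax": 0,"ay": 0,"az": 0,"tx": 0,"ty": 0,"tz": 0,"jaw": 0},
    {"ax": 0,"ay": 0,"az": 0,"tx": 0,"ty": 0,"tz": 0,"jaw": 0},
    {"ax": 0,"ay": 0,"az": 0,"tx": 0,"ty": 0,"tz": 0,"jaw": 0},
  ],
  grip_force=50,
)

```text
clock: 3.68
tool_pos: [0.4247, -0.28, 0.0602]
orientation: [3.137, -0.162, 0.0]
contact_force: [-0.0, -0.7, 0.6]
opening: 0.004
grasp_force: 0.0
```

```bash
python3 - <<'E'
from h import *
o=bot.observe();print(o["tool_pos"],toolyaw(o),o["opening"],o["grasp_force"],o["contact_force"])
E
```

```text
[ 0.42472435 -0.28001884  0.06020807] (np.float64(-5.9176077478924896), array([ 2.93376315e-04, -2.02896267e-04, -9.99999936e-01])) 0.0036302757851346006 0.0 [-0.00641563 -0.69835993  0.58240619]
```

The jaw shut on nothing, so I need to look.

```bash
python3 - <<'E'
from h import *
s=bot.snapshot("scene")[:,:,::-1]
print(proj("scene",[.4247,-.28,.0602]),proj("scene",[.4247,-.28,.098]))
cv2.imwrite("pics/m5.png",np.clip(crop(s,195,260,100,75,8)*1.8,0,255).astype(np.uint8))
E
```

```text
(np.float64(243.02270614135892), np.float64(316.43853934699047)) (np.float64(241.55314849703382), np.float64(305.5055585455576))
```

View pics/m5.png

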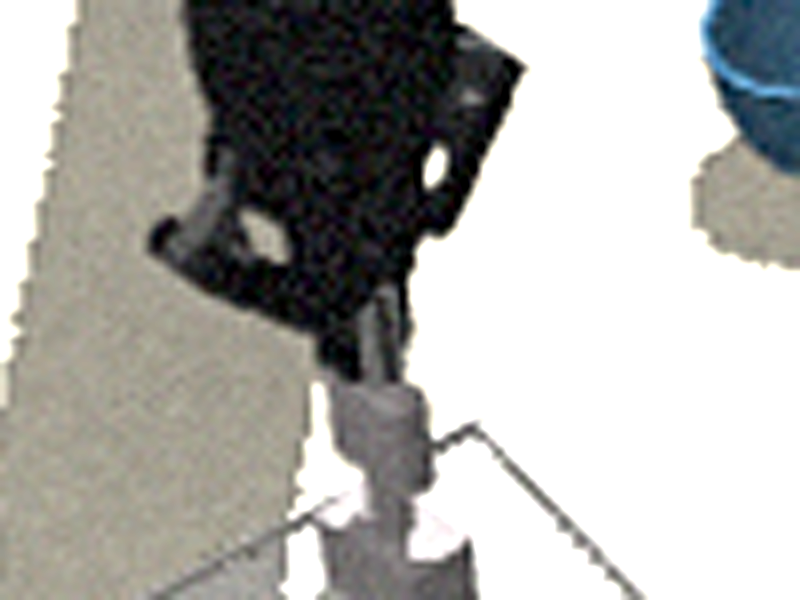

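In the crop the shut fingertips end at (362,378), or scene pixel (240,307). That's about 9 px above the predicted TCP, at the level of the paddle top. I'll check whether the reported TCP is biased, using the earlier images.

```bash
python3 - <<'E'
from h import *
P=np.array([.4249,-.2804,.1432]);y=np.array([np.sin(np.radians(5.9)),np.cos(np.radians(5.9)),0])
for dz in(0,.01,.03):
  for s in(1,-1): print(dz,s,[np.round(proj(n,P+s*.021*y+[0,0,dz]),1) for n in("scene","top")])
print("seen scene", S(155,208,200,245,5),S(235,155,200,245,5),"top",S(145,160,380,200,5))
print("tri +y finger",tri(S(235,155,200,245,5),S(145,165,380,200,5)))
print("start pose", proj("scene",[.1205,-.5103,.192]))
t=bot.snapshot("top")[:,:,::-1]
A=np.hstack([crop(cv2.imread("pics/scene0.png"),10,190,80,100,5),crop(t,380,200,80,100,5)])
cv2.imwrite("pics/m6.png",np.clip(A*2.2,0,255).astype(np.uint8))
print(bot.observe()["joint_positions"])
E
```

```text
0 1 [array([246.4, 287.4]), array([415.1, 239.8])]
0 -1 [array([232.8, 296.8]), array([429.5, 241. ])]
0.01 1 [array([246. , 284.4]), array([415.7, 239.2])]
0.01 -1 [array([232.4, 293.7]), array([430.2, 240.4])]
0.03 1 [array([245.2, 278.1]), array([416.8, 238. ])]
0.03 -1 [array([231.5, 287.5]), array([431.5, 239.1])]
seen scene (230.6, 286.2) (246.6, 275.6) top (408.6, 231.6)
tri +y finger (array([ 0.43449383, -0.24491697,  0.17668627]), np.float64(0.023859781568699962))
start pose (np.float64(71.56315858697849), np.float64(278.4150454485187))
[-5.82902999e-01  3.27659156e-01 -4.11186993e-01  8.31872603e-01
 -2.49870354e-05  2.66201495e+00]
```

View pics/m6.png

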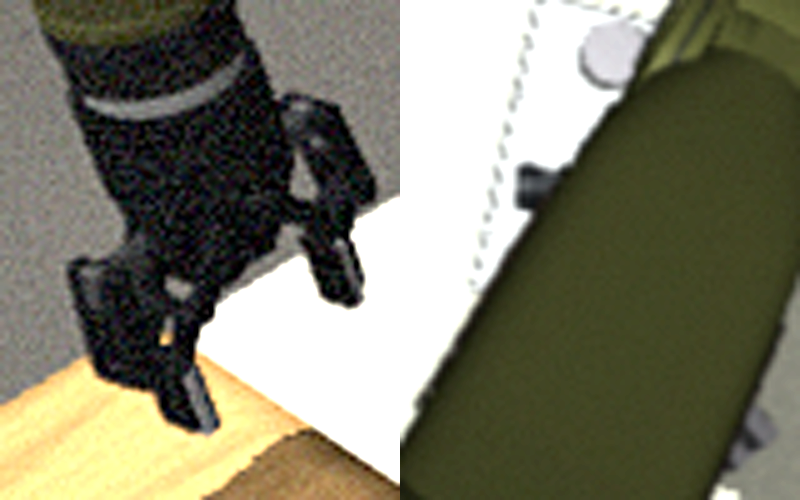

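Both views fit fingertips about 30 mm above the reported TCP, so they closed just over the paddle. I'm opening, going 25 mm lower and closing again.

send_rows(
  motion=[
    {"ax": 0,"ay": 0,"az": 0,"tx": 0,"ty": 0,"tz": 0,"jaw": 0.5},
    {"ax": 0,"ay": 0,"az": 0,"tx": 0,"ty": 0,"tz": 0,"jaw": 0.5},
    {"ax": 0,"ay": 0,"az": 0,"tx": 0,"ty": 0,"tz": 0,"jaw": 0.5},
    {"ax": 0,"ay": 0,"az": 0,"tx": 0,"ty": 0,"tz": -0.3,"jaw": 0.5},
    {"ax": 0,"ay": 0,"az": 0,"tx": 0,"ty": 0,"tz": -0.3,"jaw": 0.5},
    {"ax": 0,"ay": 0,"az": 0,"tx": 0,"ty": 0,"tz": -0.4,"jaw": 0.5},
    {"ax": 0,"ay": 0,"az": 0,"tx": 0,"ty": 0,"tz": 0,"jaw": 0.3},
    {"ax": 0,"ay": 0,"az": 0,"tx": 0,"ty": 0,"tz": 0,"jaw": 0.1},
    {"ax": 0,"ay": 0,"az": 0,"tx": 0,"ty": 0,"tz": 0,"jaw": 0},
    {"ax": 0,"ay": 0,"az": 0,"tx": 0,"ty": 0,"tz": 0,"jaw": 0},
    {"ax": 0,"ay": 0,"az": 0,"tx": 0,"ty": 0,"tz": 0,"jaw": 0},
  ],
  grip_force=50,
)

```text
clock: 5.15
tool_pos: [0.4246, -0.28, 0.035]
orientation: [3.137, -0.162, 0.0]
contact_force: [-0.4, 0.4, -1.6]
opening: 0.152
grasp_force: 50.2
```

The key is gripped (opening 0.152, 50 N). Turning clockwise by about 84° needs joint 6 a half turn away, so I'll rotate about +221° while lifting and carrying the key to the screw.

send_rows(
  motion=[
    {"ax": 0,"ay": 0,"az": 0,"tx": 0,"ty": 0,"tz": 0.5,"jaw": 0},
    {"ax": 0,"ay": 0,"az": 0,"tx": 0,"ty": 0,"tz": 1,"jaw": 0},
    {"ax": 0,"ay": 0,"az": 0,"tx": 0,"ty": 0,"tz": 1,"jaw": 0},
    {"ax": 0,"ay": 0,"az": 10,"tx": 0,"ty": 0,"tz": 1,"jaw": 0},
    {"ax": 0,"ay": 0,"az": 10,"tx": 0,"ty": 0,"tz": 1,"jaw": 0},
    {"ax": 0,"ay": 0,"az": 10,"tx": 0,"ty": 0,"tz": 1,"jaw": 0},
    {"ax": 0,"ay": 0,"az": 10,"tx": 0,"ty": 0,"tz": 1,"jaw": 0},
    {"ax": 0,"ay": 0,"az": 10,"tx": 0,"ty": 0,"tz": 1,"jaw": 0},
    {"ax": 0,"ay": 0,"az": 10,"tx": 0,"ty": 0,"tz": 0.5,"jaw": 0},
    {"ax": 0,"ay": 0,"az": 0,"tx": 0,"ty": 0,"tz": 0,"jaw": 0},
  ],
)

```text
clock: 6.4
tool_pos: [0.4253, -0.2805, 0.2368]
orientation: [2.797, 1.424, 0.003]
contact_force: [-0.8, -0.0, -2.0]
opening: 0.152
grasp_force: 50.3
```

send_rows(
  motion=[
    {"ax": 0,"ay": 0,"az": 10,"tx": 0.5,"ty": 1,"tz": 0,"jaw": 0},
    {"ax": 0,"ay": 0,"az": 10,"tx": 0.5,"ty": 1,"tz": 0,"jaw": 0},
    {"ax": 0,"ay": 0,"az": 10,"tx": 0.5,"ty": 1,"tz": 0,"jaw": 0},
    {"ax": 0,"ay": 0,"az": 10,"tx": 0.5,"ty": 1,"tz": 0,"jaw": 0},
    {"ax": 0,"ay": 0,"az": 10,"tx": 0.5,"ty": 1,"tz": 0,"jaw": 0},
    {"ax": 0,"ay": 0,"az": 10,"tx": 0.5,"ty": 1,"tz": 0,"jaw": 0},
    {"ax": 0,"ay": 0,"az": 10,"tx": 0.5,"ty": 1,"tz": 0,"jaw": 0},
    {"ax": 0,"ay": 0,"az": 10,"tx": 0.5,"ty": 1,"tz": 0,"jaw": 0},
    {"ax": 0,"ay": 0,"az": 10,"tx": 0.5,"ty": 1,"tz": 0,"jaw": 0},
    {"ax": 0,"ay": 0,"az": 10,"tx": 0.5,"ty": 1,"tz": 0,"jaw": 0},
    {"ax": 0,"ay": 0,"az": 10,"tx": 0.5,"ty": 1,"tz": 0,"jaw": 0},
    {"ax": 0,"ay": 0,"az": 10,"tx": 0.5,"ty": 1,"tz": 0,"jaw": 0},
  ],
)

```text
clock: 7.9
tool_pos: [0.5743, 0.0209, 0.2343]
orientation: [-0.158, -3.136, 0.0]
contact_force: [1.0, 0.9, -1.0]
opening: 0.156
grasp_force: 50.1
```

send_rows(
  motion=[
    {"ax": 0,"ay": 0,"az": 10,"tx": 0,"ty": 0.6,"tz": 0,"jaw": 0},
    {"ax": 0,"ay": 0,"az": 10,"tx": 0,"ty": 0.2,"tz": 0,"jaw": 0},
    {"ax": 0,"ay": 0,"az": 10,"tx": 0,"ty": 0,"tz": 0,"jaw": 0},
    {"ax": 0,"ay": 0,"az": 10,"tx": 0,"ty": 0,"tz": 0,"jaw": 0},
    {"ax": 0,"ay": 0,"az": 0,"tx": 0,"ty": 0,"tz": 0,"jaw": 0},
    {"ax": 0,"ay": 0,"az": 0,"tx": 0,"ty": 0,"tz": 0,"jaw": 0},
  ],
)

```text
clock: 8.65
tool_pos: [0.5743, 0.04, 0.2346]
orientation: [0.915, -3.005, -0.0]
contact_force: [-0.1, -0.5, -1.3]
opening: 0.152
grasp_force: 50.2
```

```bash
python3 - <<'E'
from h import *
o=bot.observe();print(o["tool_pos"],toolyaw(o),o["opening"],o["joint_positions"],o["contact_force"],o["clock"])
E
```

```text
[0.5743039  0.04002607 0.23464215] (np.float64(-146.1311375275664), array([-7.44416162e-04, -3.00260355e-05, -9.99999722e-01])) 0.15167874041322726 [ 6.95688082e-02  3.36691652e-01  8.13998532e-02  1.31624923e+00
  2.17929766e-05 -5.21554240e-01] [-0.10716451 -0.45951595 -1.34544602] 8.65
```

send_rows(
  motion=[
    {"ax": 0,"ay": 0,"az": 1,"tx": 0.04,"ty": 0,"tz": -0.7,"jaw": 0},
    {"ax": 0,"ay": 0,"az": 0,"tx": 0,"ty": 0,"tz": -0.6,"jaw": 0},
    {"ax": 0,"ay": 0,"az": 0,"tx": 0,"ty": 0,"tz": 0,"jaw": 0},
  ],
)

```text
clock: 9.02
tool_pos: [0.5742, 0.04, 0.2008]
orientation: [0.944, -2.993, -0.001]
contact_force: [0.3, -0.6, -1.6]
opening: 0.154
grasp_force: 50.1
```

```bash
python3 - <<'E'
from h import *
o=bot.observe();print(o["tool_pos"],o["contact_force"])
s=bot.snapshot("scene")[:,:,::-1].copy();t=bot.snapshot("top")[:,:,::-1]
c=np.array([.5755,.0395,0]);y=np.radians(35)
A=crop(s,330,190,80,75,10)
k=S(0,0,330,190,10)
T=lambda p:tuple(int(round((q-o)*10)) for q,o in zip(proj("scene",p),k))
x=np.array([np.cos(y),np.sin(y),0]);w=np.array([-x[1],x[0],0])
z=o["tool_pos"][2]-.032
A=np.clip(A*1.8,0,255).astype(np.uint8)
for h in(z,z+.03):
  for a in(-1,1):
    for b in(-1,1): cv2.circle(A,T(c+a*.022*x+b*.013*w+[0,0,h]),4,(0,0,255),1)
for a in(-1,1):
  for b in(-1,1): cv2.circle(A,T(c+a*.012*x+b*.003*w+[0,0,.160]),3,(0,255,0),-1)
B=np.clip(crop(t,290,170,50,50,8)*1.8,0,255).astype(np.uint8)
A=np.hstack([cv2.resize(A,(500,469)),cv2.resize(B,(300,469))])
cv2.imwrite("pics/m7.png",A)
E
```

```text
[0.57420036 0.03995421 0.20083733] [ 0.31675294 -0.60595633 -1.60072219]
```

View pics/m7.png

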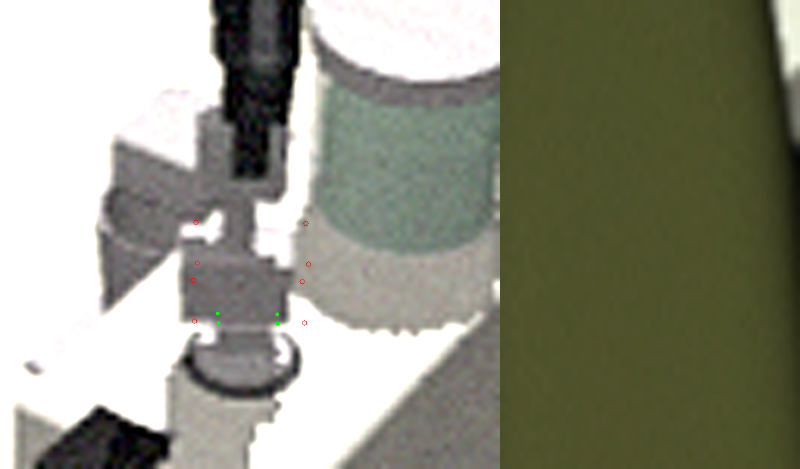

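The crop shows the foot front at u 182–288 (centre 235), with the flange centred at 243 below it. So the key sits about 4 mm too far image-left, along the tang's length. I'll check the screw centre numerically from both views.

```bash
python3 - <<'E'
from h import *
c=lambda u,v:S(u,v-300,350,230,10)
d=lambda u,v:S(u-400,v-300,295,178,10)
print("top flange z.143",on("top",*d(571,457),.143),"tang z.16",on("top",*d(584,440),.16), "tang foot mid side z.153", on("top",*d(573,449),.153))
s=cv2.imread("pics/scene0.png").astype(int).sum(2)[232:262,352:386]
t=cv2.imread("pics/top0.png").astype(int).sum(2)[180:208,298:326]
for n,g,o in(("scene",s,(352,232)),("top",t,(298,180))):
    m=(g<np.median(g)*.82).astype(np.uint8); q=cv2.connectedComponentsWithStats(m)
    i=1+np.argmin(np.hypot(*(q[3][1:]-np.array(g.shape[::-1])/2).T)+ (q[2][1:,4]<15)*99); st=q[2][i]
    print(n,st[:5]+np.array([o[0],o[1],0,0,0]),q[3][i]+o)
    bc=(st[0]+(st[2]-1)/2+o[0],st[1]+(st[3]-1)/2+o[1])
    for z in(.140,.143,.146): print(z,bc,on(n,*bc,z).round(4))
k=lambda u,v:S(u*800/500,v*750/469,330,190,10)
z=.2008-.032
# front bottom corners of foot: left(182,322) right(288,322)
P,Q=on("scene",*k(182,320),z),on("scene",*k(288,322),z);print("foot bottom front",P,Q,np.linalg.norm(P-Q))
x=np.array([np.cos(np.radians(35)),np.sin(np.radians(35)),0]);w=np.array([-x[1],x[0],0])
print("centre est",(P+Q)/2+.013*w)
E
```

```text
top flange z.143 [0.57431647 0.04045665 0.143     ] tang z.16 [0.57482304 0.0362553  0.16      ] tang foot mid side z.153 [0.57405361 0.03965433 0.153     ]
scene [359 242  20  12 161] [368.29813665 247.35403727]
0.14 (np.float64(368.5), np.float64(247.5)) [0.5771 0.0356 0.14  ]
0.143 (np.float64(368.5), np.float64(247.5)) [0.579  0.0326 0.143 ]
0.146 (np.float64(368.5), np.float64(247.5)) [0.5808 0.0295 0.146 ]
top [303 185  18  17 201] [311.51741294 193.24875622]
0.14 (np.float64(311.5), np.float64(193.0)) [0.5759 0.0409 0.14  ]
0.143 (np.float64(311.5), np.float64(193.0)) [0.5751 0.0409 0.143 ]
0.146 (np.float64(311.5), np.float64(193.0)) [0.5743 0.0408 0.146 ]
foot bottom front [0.5605735  0.01390146 0.1688    ] [0.59552794 0.03785646 0.1688    ] 0.042375162503185515
centre est [0.57059423 0.03652794 0.1688    ]
```

send_rows(
  motion=[
    {"ax": 0,"ay": 0,"az": 0,"tx": 0.13,"ty": 0.09,"tz": -0.1,"jaw": 0},
    {"ax": 0,"ay": 0,"az": 0,"tx": 0,"ty": 0,"tz": -0.1,"jaw": 0},
    {"ax": 0,"ay": 0,"az": 0,"tx": 0,"ty": 0,"tz": -0.1,"jaw": 0},
    {"ax": 0,"ay": 0,"az": 0,"tx": 0,"ty": 0,"tz": -0.06,"jaw": 0},
    {"ax": 0,"ay": 0,"az": 0,"tx": 0,"ty": 0,"tz": 0,"jaw": 0},
  ],
)

```text
clock: 9.75
tool_pos: [0.5787, 0.0423, 0.1934]
orientation: [0.947, -2.995, -0.0]
contact_force: [-0.8, 0.2, -1.9]
opening: 0.154
grasp_force: 50.1
```

send_rows(
  motion=[
    {"ax": 0,"ay": 0,"az": 0,"tx": 0,"ty": 0,"tz": -0.06,"jaw": 0},
    {"ax": 0,"ay": 0,"az": 0,"tx": 0,"ty": 0,"tz": -0.06,"jaw": 0},
    {"ax": 0,"ay": 0,"az": 0,"tx": 0,"ty": 0,"tz": 0,"jaw": 0},
  ],
)

```text
clock: 10.12
tool_pos: [0.5787, 0.0423, 0.1904]
orientation: [0.947, -2.995, -0.0]
contact_force: [0.7, 0.6, -2.0]
opening: 0.149
grasp_force: 50.1
```

send_rows(
  motion=[
    {"ax": 0,"ay": 0,"az": 0,"tx": 0,"ty": 0,"tz": -0.06,"jaw": 0},
    {"ax": 0,"ay": 0,"az": 0,"tx": 0,"ty": 0,"tz": 0,"jaw": 0},
  ],
)

```text
clock: 10.38
tool_pos: [0.5788, 0.0423, 0.1889]
orientation: [0.947, -2.995, -0.0]
contact_force: [0.4, -0.3, -2.6]
opening: 0.157
grasp_force: 50.1
```

send_rows(
  motion=[
    {"ax": 0,"ay": 0,"az": 0,"tx": 0,"ty": 0,"tz": -0.06,"jaw": 0},
    {"ax": 0,"ay": 0,"az": 0,"tx": 0,"ty": 0,"tz": 0,"jaw": 0},
  ],
)

```text
clock: 10.62
tool_pos: [0.5788, 0.0423, 0.1873]
orientation: [0.947, -2.995, -0.0]
contact_force: [-0.1, -0.1, -1.8]
opening: 0.154
grasp_force: 50.1
```

send_rows(
  motion=[
    {"ax": 0,"ay": 0,"az": 0,"tx": 0,"ty": 0,"tz": -0.06,"jaw": 0},
    {"ax": 0,"ay": 0,"az": 0,"tx": 0,"ty": 0,"tz": -0.04,"jaw": 0},
    {"ax": 0,"ay": 0,"az": 0,"tx": 0,"ty": 0,"tz": 0,"jaw": 0},
  ],
)

```text
clock: 11.0
tool_pos: [0.5787, 0.0423, 0.1849]
orientation: [0.947, -2.995, -0.0]
contact_force: [1.2, 0.4, -1.7]
opening: 0.153
grasp_force: 50.1
```

send_rows(
  motion=[
    {"ax": 0,"ay": 0,"az": 0,"tx": 0,"ty": 0,"tz": -0.06,"jaw": 0},
    {"ax": 0,"ay": 0,"az": 0,"tx": 0,"ty": 0,"tz": 0,"jaw": 0},
  ],
)

```text
clock: 11.25
tool_pos: [0.5788, 0.0423, 0.1834]
orientation: [0.947, -2.995, -0.0]
contact_force: [-0.1, -0.4, -1.5]
opening: 0.155
grasp_force: 50.1
```

send_rows(
  motion=[
    {"ax": 0,"ay": 0,"az": 0,"tx": 0,"ty": 0,"tz": -0.06,"jaw": 0},
    {"ax": 0,"ay": 0,"az": 0,"tx": 0,"ty": 0,"tz": 0,"jaw": 0},
  ],
)

```text
clock: 11.5
tool_pos: [0.5787, 0.0423, 0.1819]
orientation: [0.947, -2.995, -0.0]
contact_force: [0.0, -0.0, -2.0]
opening: 0.152
grasp_force: 50.1
```

send_rows(
  motion=[
    {"ax": 0,"ay": 0,"az": 0,"tx": 0,"ty": 0,"tz": -0.06,"jaw": 0},
    {"ax": 0,"ay": 0,"az": 0,"tx": 0,"ty": 0,"tz": -0.04,"jaw": 0},
    {"ax": 0,"ay": 0,"az": 0,"tx": 0,"ty": 0,"tz": 0,"jaw": 0},
  ],
)

```text
clock: 11.88
tool_pos: [0.5787, 0.0423, 0.1794]
orientation: [0.947, -2.995, -0.0]
contact_force: [0.1, 0.6, -1.1]
opening: 0.15
grasp_force: 50.1
```

send_rows(
  motion=[
    {"ax": 0,"ay": 0,"az": 0,"tx": 0,"ty": 0,"tz": -0.04,"jaw": 0},
    {"ax": 0,"ay": 0,"az": 0,"tx": 0,"ty": 0,"tz": 0,"jaw": 0},
  ],
)

```text
clock: 12.12
tool_pos: [0.5788, 0.0423, 0.1785]
orientation: [0.947, -2.995, -0.0]
contact_force: [-0.0, -0.5, -1.3]
opening: 0.153
grasp_force: 50.1
```

send_rows(
  motion=[
    {"ax": 0,"ay": 0,"az": 0,"tx": 0,"ty": 0,"tz": -0.04,"jaw": 0},
    {"ax": 0,"ay": 0,"az": 0,"tx": 0,"ty": 0,"tz": 0,"jaw": 0},
  ],
)

```text
clock: 12.38
tool_pos: [0.579, 0.0423, 0.1778]
orientation: [-0.947, 2.995, -0.0]
contact_force: [-0.3, -0.4, -0.1]
opening: 0.155
grasp_force: 50.3
```

The key seated without resistance at z 0.178, as expected. I'm turning clockwise about the screw axis, which lies about 5 mm from the TCP.

send_rows(
  motion=[
    {"ax": 0,"ay": 0,"az": -8,"tx": 0.007,"ty": -0.026,"tz": 0.02,"jaw": 0},
    {"ax": 0,"ay": 0,"az": -8,"tx": 0.007,"ty": -0.026,"tz": 0,"jaw": 0},
    {"ax": 0,"ay": 0,"az": -8,"tx": 0.007,"ty": -0.026,"tz": 0,"jaw": 0},
    {"ax": 0,"ay": 0,"az": 0,"tx": 0,"ty": 0,"tz": 0,"jaw": 0},
  ],
)

```text
clock: 12.88
tool_pos: [0.5793, 0.0406, 0.178]
orientation: [0.306, -3.127, -0.001]
contact_force: [0.1, 0.4, -1.7]
opening: 0.154
grasp_force: 50.2
```

```bash
python3 - <<'E'
from h import *
o=bot.observe();print(o["tool_pos"],toolyaw(o)[0],o["opening"],o["contact_force"],o["ft_torque"])
E
```

```text
[0.57928869 0.04058382 0.17795605] -168.8191433819767 0.15352113490529506 [ 0.06582194  0.41185554 -1.71347797] [0.18460281 0.07157231 0.00945725]
```

send_rows(
  motion=[
    {"ax": 0,"ay": 0,"az": -8,"tx": 0.007,"ty": -0.026,"tz": 0,"jaw": 0},
    {"ax": 0,"ay": 0,"az": -8,"tx": 0.004,"ty": -0.026,"tz": 0,"jaw": 0},
    {"ax": 0,"ay": 0,"az": -8,"tx": 0,"ty": -0.026,"tz": 0,"jaw": 0},
  ],
)

```text
clock: 13.25
tool_pos: [0.5793, 0.0393, 0.1779]
orientation: [-0.356, -3.121, -0.003]
contact_force: [-0.9, 2.8, -1.1]
opening: 0.153
grasp_force: 50.3
```

```bash
python3 - <<'E'
from h import *
o=bot.observe();print(o["tool_pos"],toolyaw(o)[0],o["opening"],o["contact_force"],o["ft_torque"])
E
```

```text
[0.57934885 0.03929474 0.17791274] 167.00041428925522 0.15287540255393606 [-0.90586394  2.81196087 -1.08892302] [0.66210641 0.19637499 0.01818563]
```

send_rows(
  motion=[
    {"ax": 0,"ay": 0,"az": -8,"tx": -0.004,"ty": -0.026,"tz": 0,"jaw": 0},
    {"ax": 0,"ay": 0,"az": -7,"tx": -0.008,"ty": -0.024,"tz": 0,"jaw": 0},
    {"ax": 0,"ay": 0,"az": -4,"tx": -0.005,"ty": -0.012,"tz": 0,"jaw": 0},
  ],
)

```text
clock: 13.62
tool_pos: [0.5789, 0.0383, 0.1779]
orientation: [-0.862, -3.02, -0.004]
contact_force: [0.4, 2.6, -2.3]
opening: 0.152
grasp_force: 50.2
```

```bash
python3 - <<'E'
from h import *
o=bot.observe();print(o["tool_pos"],toolyaw(o)[0],o["opening"],o["contact_force"],o["ft_torque"])
E
```

```text
[0.57892634 0.03827177 0.17789778] 148.12586547436575 0.15171741596256688 [ 0.4296741   2.6065522  -2.25812551] [0.90109135 0.11984313 0.0469784 ]
```

send_rows(
  motion=[
    {"ax": 0,"ay": 0,"az": -5,"tx": -0.01,"ty": -0.015,"tz": 0,"jaw": 0},
    {"ax": 0,"ay": 0,"az": -4,"tx": -0.008,"ty": -0.012,"tz": 0,"jaw": 0},
    {"ax": 0,"ay": 0,"az": 0,"tx": 0,"ty": 0,"tz": 0,"jaw": 0},
  ],
)

```text
clock: 14.0
tool_pos: [0.5789, 0.0375, 0.178]
orientation: [-1.093, -2.945, -0.004]
contact_force: [0.4, 4.6, -2.4]
opening: 0.152
grasp_force: 50.1
```

```bash
python3 - <<'E'
from h import *
o=bot.observe();print(o["tool_pos"],toolyaw(o)[0],o["opening"],o["contact_force"],o["ft_torque"])
E
```

```text
[0.57890097 0.0374935  0.17795661] 139.27508763288031 0.15185824098265951 [ 0.40596875  4.59831688 -2.40312516] [ 1.11848878 -0.15608635  0.03046122]
```

send_rows(
  motion=[
    {"ax": 0,"ay": 0,"az": -4,"tx": -0.008,"ty": -0.012,"tz": 0,"jaw": 0},
    {"ax": 0,"ay": 0,"az": -4,"tx": -0.008,"ty": -0.01,"tz": 0,"jaw": 0},
    {"ax": 0,"ay": 0,"az": 0,"tx": 0,"ty": 0,"tz": 0,"jaw": 0},
  ],
)

```text
clock: 14.38
tool_pos: [0.5789, 0.0365, 0.178]
orientation: [1.296, 2.862, 0.003]
contact_force: [0.1, 4.6, -2.2]
opening: 0.158
grasp_force: 50.1
```

```bash
python3 - <<'E'
from h import *
o=bot.observe();print(o["tool_pos"],toolyaw(o)[0],o["opening"],o["contact_force"],o["ft_torque"])
E
```

```text
[0.57889998 0.03651078 0.17802692] 131.26669604025582 0.1584396066216825 [ 0.08253593  4.58140897 -2.22885899] [ 1.16436312 -0.34487274  0.07153101]
```

send_rows(
  motion=[
    {"ax": 0,"ay": 0,"az": -4,"tx": 0,"ty": 0.03,"tz": 0,"jaw": 0},
    {"ax": 0,"ay": 0,"az": -4,"tx": 0,"ty": 0.03,"tz": 0,"jaw": 0},
    {"ax": 0,"ay": 0,"az": 0,"tx": 0,"ty": 0,"tz": 0,"jaw": 0},
  ],
)

```text
clock: 14.75
tool_pos: [0.5785, 0.0369, 0.178]
orientation: [1.491, 2.765, -0.001]
contact_force: [0.7, 2.6, -1.6]
opening: 0.152
grasp_force: 52.9
```

```bash
python3 - <<'E'
from h import *
o=bot.observe();print(o["tool_pos"],toolyaw(o)[0],o["opening"],o["contact_force"],o["ft_torque"])
E
```

```text
[0.57848837 0.03693872 0.1779623 ] 123.34121110018849 0.15183599839897466 [ 0.69110309  2.55175773 -1.60255789] [ 0.50148591 -0.17490036  0.85778708]
```

Torque jumped to 0.86 N·m, so the screw is at its stop. I'm backing off within the slack and lifting.

send_rows(
  motion=[
    {"ax": 0,"ay": 0,"az": 7,"tx": 0,"ty": 0.03,"tz": 0,"jaw": 0},
    {"ax": 0,"ay": 0,"az": 6,"tx": 0,"ty": 0.03,"tz": 0,"jaw": 0},
    {"ax": 0,"ay": 0,"az": 0,"tx": 0,"ty": 0,"tz": 0,"jaw": 0},
  ],
)

```text
clock: 15.12
tool_pos: [0.5781, 0.0376, 0.1779]
orientation: [1.176, 2.913, -0.003]
contact_force: [-0.6, 0.6, -1.7]
opening: 0.152
grasp_force: 50.2
```

```bash
python3 - <<'E'
from h import *
o=bot.observe();print(o["tool_pos"],toolyaw(o)[0],o["opening"],o["contact_force"],o["ft_torque"])
E
```

```text
[0.57810019 0.03762912 0.17790487] 136.05001323152203 0.1515345536845365 [-0.58578918  0.63898385 -1.73048412] [ 0.05076424 -0.08051995 -0.0291985 ]
```

send_rows(
  motion=[
    {"ax": 0,"ay": 0,"az": 0,"tx": 0,"ty": 0,"tz": 0.3,"jaw": 0},
    {"ax": 0,"ay": 0,"az": 0,"tx": 0,"ty": 0,"tz": 0.5,"jaw": 0},
    {"ax": 0,"ay": 0,"az": 0,"tx": 0,"ty": 0,"tz": 0.7,"jaw": 0},
    {"ax": 0,"ay": 0,"az": 0,"tx": 0,"ty": 0,"tz": 0.8,"jaw": 0},
    {"ax": 0,"ay": 0,"az": 0,"tx": 0,"ty": 0,"tz": 0,"jaw": 0},
  ],
)

```text
clock: 15.75
tool_pos: [0.58, 0.0386, 0.2381]
orientation: [1.174, 2.909, 0.003]
contact_force: [0.2, 0.2, -2.4]
opening: 0.153
grasp_force: 50.3
```

send_rows(
  motion=[
    {"ax": 0,"ay": 0,"az": 3.2,"tx": -0.48,"ty": -1,"tz": 0,"jaw": 0},
    {"ax": 0,"ay": 0,"az": 3.2,"tx": -0.48,"ty": -1,"tz": 0,"jaw": 0},
    {"ax": 0,"ay": 0,"az": 3.2,"tx": -0.48,"ty": -1,"tz": 0,"jaw": 0},
    {"ax": 0,"ay": 0,"az": 3.2,"tx": -0.48,"ty": -1,"tz": 0,"jaw": 0},
    {"ax": 0,"ay": 0,"az": 3.2,"tx": -0.48,"ty": -1,"tz": 0,"jaw": 0},
    {"ax": 0,"ay": 0,"az": 3.2,"tx": -0.48,"ty": -1,"tz": 0,"jaw": 0},
    {"ax": 0,"ay": 0,"az": 3.2,"tx": -0.48,"ty": -1,"tz": 0,"jaw": 0},
    {"ax": 0,"ay": 0,"az": 3.2,"tx": -0.48,"ty": -1,"tz": 0,"jaw": 0},
    {"ax": 0,"ay": 0,"az": 3.2,"tx": -0.48,"ty": -1,"tz": 0,"jaw": 0},
    {"ax": 0,"ay": 0,"az": 3.2,"tx": -0.48,"ty": -1,"tz": 0,"jaw": 0},
    {"ax": 0,"ay": 0,"az": 3.2,"tx": -0.48,"ty": -1,"tz": 0,"jaw": 0},
    {"ax": 0,"ay": 0,"az": 3.2,"tx": -0.48,"ty": -1,"tz": 0,"jaw": 0},
  ],
)

```text
clock: 17.25
tool_pos: [0.4336, -0.2621, 0.235]
orientation: [-0.149, -3.137, -0.0]
contact_force: [0.9, -0.1, -1.7]
opening: 0.151
grasp_force: 50.2
```

send_rows(
  motion=[
    {"ax": 0,"ay": 0,"az": 0,"tx": 0,"ty": -0.7,"tz": 0,"jaw": 0},
    {"ax": 0,"ay": 0,"az": 0,"tx": 0,"ty": 0,"tz": -0.6,"jaw": 0},
    {"ax": 0,"ay": 0,"az": 0,"tx": 0,"ty": 0,"tz": -1,"jaw": 0},
    {"ax": 0,"ay": 0,"az": 0,"tx": 0,"ty": 0,"tz": -1,"jaw": 0},
    {"ax": 0,"ay": 0,"az": 0,"tx": 0,"ty": 0,"tz": -1,"jaw": 0},
    {"ax": 0,"ay": 0,"az": 0,"tx": 0,"ty": 0,"tz": -1,"jaw": 0},
    {"ax": 0,"ay": 0,"az": 0,"tx": 0,"ty": 0,"tz": -1,"jaw": 0},
    {"ax": 0,"ay": 0,"az": 0,"tx": 0,"ty": 0,"tz": -0.9,"jaw": 0},
    {"ax": 0,"ay": 0,"az": 0,"tx": 0,"ty": 0,"tz": -0.7,"jaw": 0},
    {"ax": 0,"ay": 0,"az": 0,"tx": 0,"ty": 0,"tz": -0.4,"jaw": 0},
    {"ax": 0,"ay": 0,"az": 0,"tx": 0,"ty": 0,"tz": 0,"jaw": 0},
    {"ax": 0,"ay": 0,"az": 0,"tx": 0,"ty": 0,"tz": 0,"jaw": 0},
  ],
)

```text
clock: 18.75
tool_pos: [0.435, -0.2789, 0.046]
orientation: [0.151, 3.137, -0.001]
contact_force: [0.8, -0.3, -1.4]
opening: 0.15
grasp_force: 50.2
```

```bash
python3 - <<'E'
from h import *
o=bot.observe();print(o["tool_pos"],toolyaw(o),o["opening"],o["contact_force"],o["ft_torque"])
E
```

```text
[ 0.43499206 -0.27893642  0.0459833 ] (np.float64(174.4929896209178), array([ 9.42710441e-04, -4.85676420e-04, -9.99999438e-01])) 0.1501423558398544 [ 0.77980834 -0.31836579 -1.3807885 ] [ 0.00020516 -0.01870561 -0.01584646]
```

send_rows(
  motion=[
    {"ax": 0,"ay": 0,"az": 0,"tx": 0,"ty": 0,"tz": -0.2,"jaw": 0},
    {"ax": 0,"ay": 0,"az": 0,"tx": 0,"ty": 0,"tz": -0.15,"jaw": 0},
    {"ax": 0,"ay": 0,"az": 0,"tx": 0,"ty": 0,"tz": -0.05,"jaw": 0},
    {"ax": 0,"ay": 0,"az": 0,"tx": 0,"ty": 0,"tz": -0.03,"jaw": 0},
    {"ax": 0,"ay": 0,"az": 0,"tx": 0,"ty": 0,"tz": 0,"jaw": 0},
  ],
)

```text
clock: 19.38
tool_pos: [0.4344, -0.2789, 0.0348]
orientation: [0.151, 3.138, -0.0]
contact_force: [0.6, 0.1, -0.9]
opening: 0.156
grasp_force: 50.4
```

send_rows(
  motion=[
    {"ax": 0,"ay": 0,"az": 0,"tx": 0,"ty": 0,"tz": -0.03,"jaw": 0},
    {"ax": 0,"ay": 0,"az": 0,"tx": 0,"ty": 0,"tz": 0,"jaw": 0},
  ],
)

```text
clock: 19.62
tool_pos: [0.4346, -0.279, 0.0347]
orientation: [0.151, 3.137, -0.001]
contact_force: [-1.9, 1.3, 5.0]
opening: 0.154
grasp_force: 51.1
```

The key is on the tray floor (5 N contact). I'm opening gently, then lifting.

send_rows(
  motion=[
    {"ax": 0,"ay": 0,"az": 0,"tx": 0,"ty": 0,"tz": 0.03,"jaw": 0.1},
    {"ax": 0,"ay": 0,"az": 0,"tx": 0,"ty": 0,"tz": 0,"jaw": 0.2},
    {"ax": 0,"ay": 0,"az": 0,"tx": 0,"ty": 0,"tz": 0,"jaw": 0.3},
    {"ax": 0,"ay": 0,"az": 0,"tx": 0,"ty": 0,"tz": 0,"jaw": 0.5},
    {"ax": 0,"ay": 0,"az": 0,"tx": 0,"ty": 0,"tz": 0,"jaw": 0.5},
    {"ax": 0,"ay": 0,"az": 0,"tx": 0,"ty": 0,"tz": 0.3,"jaw": 0.5},
    {"ax": 0,"ay": 0,"az": 0,"tx": 0,"ty": 0,"tz": 0.8,"jaw": 0.5},
    {"ax": 0,"ay": 0,"az": 0,"tx": 0,"ty": 0,"tz": 1,"jaw": 0.5},
    {"ax": 0,"ay": 0,"az": 0,"tx": 0,"ty": 0,"tz": 1,"jaw": 0.5},
    {"ax": 0,"ay": 0,"az": 0,"tx": 0,"ty": 0,"tz": 1,"jaw": 0.5},
    {"ax": 0,"ay": 0,"az": 0,"tx": 0,"ty": 0,"tz": 1,"jaw": 0.3},
    {"ax": 0,"ay": 0,"az": 0,"tx": 0,"ty": 0,"tz": 0.4,"jaw": 0},
  ],
)

```text
clock: 21.12
tool_pos: [0.4353, -0.2795, 0.1742]
orientation: [0.151, 3.135, -0.003]
contact_force: [-0.2, 0.3, -1.1]
opening: 0.098
grasp_force: 0.0
```

send_rows(
  motion=[
    {"ax": 0,"ay": 0,"az": -9.4,"tx": 0.63,"ty": 0.94,"tz": 0,"jaw": 0},
    {"ax": 0,"ay": 0,"az": -9.4,"tx": 0.63,"ty": 0.94,"tz": 0,"jaw": 0},
    {"ax": 0,"ay": 0,"az": -9.4,"tx": 0.63,"ty": 0.94,"tz": 0,"jaw": 0},
    {"ax": 0,"ay": 0,"az": -9.4,"tx": 0.63,"ty": 0.94,"tz": 0,"jaw": 0},
    {"ax": 0,"ay": 0,"az": -9.4,"tx": 0.63,"ty": 0.94,"tz": 0,"jaw": 0},
    {"ax": 0,"ay": 0,"az": -9.4,"tx": 0.63,"ty": 0.94,"tz": 0,"jaw": 0},
    {"ax": 0,"ay": 0,"az": -9.4,"tx": 0.63,"ty": 0.94,"tz": 0,"jaw": 0},
    {"ax": 0,"ay": 0,"az": -9.4,"tx": 0.63,"ty": 0.94,"tz": 0,"jaw": 0},
    {"ax": 0,"ay": 0,"az": -9.4,"tx": 0.63,"ty": 0.94,"tz": 0,"jaw": 0},
    {"ax": 0,"ay": 0,"az": 0,"tx": 0,"ty": 0,"tz": 0,"jaw": 0},
    {"ax": 0,"ay": 0,"az": 0,"tx": 0,"ty": 0,"tz": 0,"jaw": 0},
  ],
)

```text
clock: 22.5
tool_pos: [0.5754, -0.0677, 0.1718]
orientation: [-2.221, -2.22, 0.002]
contact_force: [-0.2, 0.5, -0.4]
opening: -0.002
grasp_force: 0.0
```

```bash
python3 - <<'E'
from h import *
o=bot.observe();print(o["tool_pos"],toolyaw(o),o["opening"],o["contact_force"])
s=bot.snapshot("scene")[:,:,::-1];t=bot.snapshot("top")[:,:,::-1]
A=np.hstack([crop(s,215,200,160,160,5)[:, :800],])
A=np.vstack([np.hstack([crop(s,205,290,100,75,4),crop(t,380,195,100,75,4)]),np.hstack([crop(s,315,205,100,75,4),crop(t,280,160,100,75,4)])])
cv2.imwrite("pics/m8.png",np.clip(A*1.6,0,255).astype(np.uint8))
E
```

```text
[ 0.5753832  -0.06770024  0.17180431] (np.float64(89.97122082003895), array([-1.40012803e-03, -3.72966091e-04, -9.99998950e-01])) -0.0022595924284307283 [-0.22174021  0.50530383 -0.40763427]
```

View pics/m8.png

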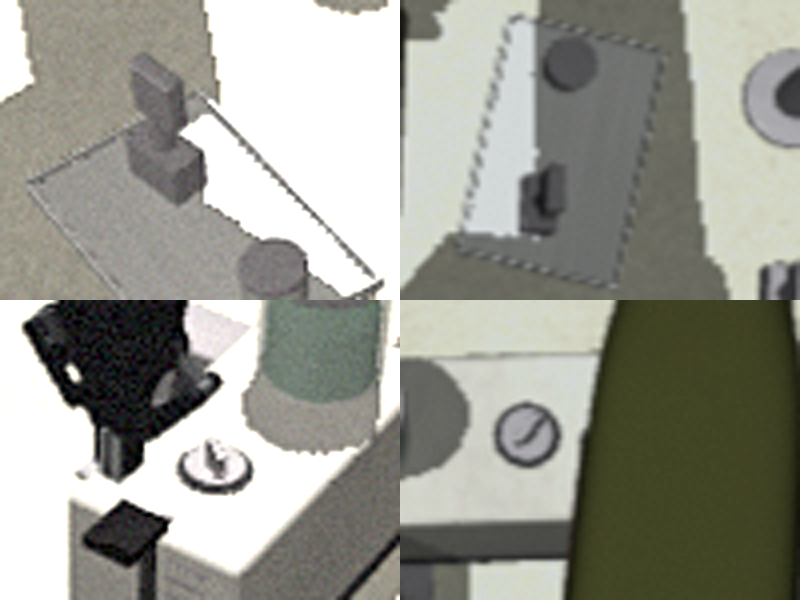

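The key stands upright on the tray (crop (165,130)). The tang has swung through to the unlocked direction (top crop (527,434)). The shut fingers are above the tab (tip at (120,475), tab at (128,530)). I'm lowering to touch it.

send_rows(
  motion=[
    {"ax": 0,"ay": 0,"az": 0,"tx": 0.12,"ty": 0.05,"tz": -0.4,"jaw": 0},
    {"ax": 0,"ay": 0,"az": 0,"tx": 0,"ty": 0,"tz": -0.5,"jaw": 0},
    {"ax": 0,"ay": 0,"az": 0,"tx": 0,"ty": 0,"tz": -0.3,"jaw": 0},
    {"ax": 0,"ay": 0,"az": 0,"tx": 0,"ty": 0,"tz": 0,"jaw": 0},
  ],
)

```text
clock: 23.1
tool_pos: [0.5781, -0.0661, 0.141]
orientation: [-2.222, -2.218, 0.002]
contact_force: [-0.4, -0.1, -0.5]
opening: 0.004
grasp_force: 0.0
```

send_rows(
  motion=[
    {"ax": 0,"ay": 0,"az": 0,"tx": 0,"ty": 0,"tz": -0.1,"jaw": 0},
    {"ax": 0,"ay": 0,"az": 0,"tx": 0,"ty": 0,"tz": 0,"jaw": 0},
  ],
)

```text
clock: 23.35
tool_pos: [0.5793, -0.0661, 0.1399]
orientation: [2.223, 2.219, 0.0]
contact_force: [0.5, 0.2, 0.4]
opening: -0.005
grasp_force: 0.0
```

send_rows(
  motion=[
    {"ax": 0,"ay": 0,"az": 0,"tx": 0,"ty": 0,"tz": -0.06,"jaw": 0},
    {"ax": 0,"ay": 0,"az": 0,"tx": 0,"ty": 0,"tz": 0,"jaw": 0},
  ],
)

```text
clock: 23.6
tool_pos: [0.5791, -0.0661, 0.1383]
orientation: [2.224, 2.219, 0.0]
contact_force: [0.0, 0.3, -0.3]
opening: -0.001
grasp_force: 0.0
```

send_rows(
  motion=[
    {"ax": 0,"ay": 0,"az": 0,"tx": 0,"ty": 0,"tz": -0.06,"jaw": 0},
    {"ax": 0,"ay": 0,"az": 0,"tx": 0,"ty": 0,"tz": 0,"jaw": 0},
  ],
)

```text
clock: 23.85
tool_pos: [0.579, -0.0661, 0.1366]
orientation: [-2.224, -2.219, 0.0]
contact_force: [0.2, 0.6, -0.0]
opening: -0.006
grasp_force: 0.0
```

send_rows(
  motion=[
    {"ax": 0,"ay": 0,"az": 0,"tx": 0,"ty": 0,"tz": -0.06,"jaw": 0},
    {"ax": 0,"ay": 0,"az": 0,"tx": 0,"ty": 0,"tz": 0,"jaw": 0},
  ],
)

```text
clock: 24.1
tool_pos: [0.579, -0.0661, 0.1351]
orientation: [-2.224, -2.219, 0.0]
contact_force: [0.2, -0.3, 0.5]
opening: 0.001
grasp_force: 0.0
```

send_rows(
  motion=[
    {"ax": 0,"ay": 0,"az": 0,"tx": 0,"ty": 0,"tz": -0.04,"jaw": 0},
    {"ax": 0,"ay": 0,"az": 0,"tx": 0,"ty": 0,"tz": 0,"jaw": 0},
  ],
)

```text
clock: 24.35
tool_pos: [0.579, -0.0661, 0.1341]
orientation: [-2.224, -2.219, 0.0]
contact_force: [0.2, 0.2, 0.5]
opening: 0.0
grasp_force: 0.0
```

send_rows(
  motion=[
    {"ax": 0,"ay": 0,"az": 0,"tx": 0,"ty": 0,"tz": -0.04,"jaw": 0},
    {"ax": 0,"ay": 0,"az": 0,"tx": 0,"ty": 0,"tz": 0,"jaw": 0},
  ],
)

```text
clock: 24.6
tool_pos: [0.579, -0.0661, 0.1331]
orientation: [-2.224, -2.219, 0.0]
contact_force: [0.4, -0.5, -0.0]
opening: 0.003
grasp_force: 0.0
```

send_rows(
  motion=[
    {"ax": 0,"ay": 0,"az": 0,"tx": 0,"ty": 0,"tz": -0.04,"jaw": 0},
    {"ax": 0,"ay": 0,"az": 0,"tx": 0,"ty": 0,"tz": 0,"jaw": 0},
  ],
)

```text
clock: 24.85
tool_pos: [0.579, -0.0661, 0.1321]
orientation: [-2.224, -2.219, 0.0]
contact_force: [0.0, -0.1, 0.0]
opening: -0.001
grasp_force: 0.0
```

send_rows(
  motion=[
    {"ax": 0,"ay": 0,"az": 0,"tx": 0,"ty": 0,"tz": -0.04,"jaw": 0},
    {"ax": 0,"ay": 0,"az": 0,"tx": 0,"ty": 0,"tz": 0,"jaw": 0},
  ],
)

```text
clock: 25.1
tool_pos: [0.5791, -0.0661, 0.1312]
orientation: [-2.224, -2.219, 0.0]
contact_force: [0.1, 0.0, -0.4]
opening: 0.004
grasp_force: 0.0
```

send_rows(
  motion=[
    {"ax": 0,"ay": 0,"az": 0,"tx": 0,"ty": 0,"tz": -0.04,"jaw": 0},
    {"ax": 0,"ay": 0,"az": 0,"tx": 0,"ty": 0,"tz": 0,"jaw": 0},
  ],
)

```text
clock: 25.35
tool_pos: [0.5791, -0.0661, 0.1302]
orientation: [-2.224, -2.219, 0.0]
contact_force: [0.3, -0.3, -0.2]
opening: 0.0
grasp_force: 0.0
```

send_rows(
  motion=[
    {"ax": 0,"ay": 0,"az": 0,"tx": 0,"ty": 0,"tz": -0.04,"jaw": 0},
    {"ax": 0,"ay": 0,"az": 0,"tx": 0,"ty": 0,"tz": 0,"jaw": 0},
  ],
)

```text
clock: 25.6
tool_pos: [0.5791, -0.0661, 0.1292]
orientation: [-2.224, -2.219, 0.0]
contact_force: [-1.2, 0.6, 0.7]
opening: 0.003
grasp_force: 0.0
```

send_rows(
  motion=[
    {"ax": 0,"ay": 0,"az": 0,"tx": 0,"ty": 0,"tz": -0.04,"jaw": 0},
    {"ax": 0,"ay": 0,"az": 0,"tx": 0,"ty": 0,"tz": 0,"jaw": 0},
  ],
)

```text
clock: 25.85
tool_pos: [0.579, -0.0661, 0.1282]
orientation: [-2.224, -2.219, 0.0]
contact_force: [0.1, -0.4, -0.4]
opening: 0.001
grasp_force: 0.0
```

send_rows(
  motion=[
    {"ax": 0,"ay": 0,"az": 0,"tx": 0,"ty": 0,"tz": -0.04,"jaw": 0},
    {"ax": 0,"ay": 0,"az": 0,"tx": 0,"ty": 0,"tz": 0,"jaw": 0},
  ],
)

```text
clock: 26.1
tool_pos: [0.579, -0.0661, 0.1271]
orientation: [-2.224, -2.219, 0.0]
contact_force: [-0.5, -0.2, -0.5]
opening: 0.003
grasp_force: 0.0
```

send_rows(
  motion=[
    {"ax": 0,"ay": 0,"az": 0,"tx": 0,"ty": 0,"tz": -0.04,"jaw": 0},
    {"ax": 0,"ay": 0,"az": 0,"tx": 0,"ty": 0,"tz": 0,"jaw": 0},
  ],
)

```text
clock: 26.35
tool_pos: [0.5792, -0.0661, 0.1263]
orientation: [2.224, 2.219, 0.0]
contact_force: [0.8, -1.1, -0.3]
opening: -0.004
grasp_force: 0.2
```

send_rows(
  motion=[
    {"ax": 0,"ay": 0,"az": 0,"tx": 0,"ty": 0,"tz": -0.04,"jaw": 0},
    {"ax": 0,"ay": 0,"az": 0,"tx": 0,"ty": 0,"tz": 0,"jaw": 0},
  ],
)

```text
clock: 26.6
tool_pos: [0.5793, -0.0662, 0.1257]
orientation: [2.223, 2.219, 0.001]
contact_force: [-0.4, 0.6, 5.1]
opening: -0.0
grasp_force: 2.2
```

Contact with the tab is at tool z ≈ 0.126, so the third click is at z ≈ 0.084. I'm pressing down in steps and reading the force.

send_rows(
  motion=[
    {"ax": 0,"ay": 0,"az": 0,"tx": 0,"ty": 0,"tz": -0.12,"jaw": 0},
    {"ax": 0,"ay": 0,"az": 0,"tx": 0,"ty": 0,"tz": -0.12,"jaw": 0},
    {"ax": 0,"ay": 0,"az": 0,"tx": 0,"ty": 0,"tz": -0.1,"jaw": 0},
  ],
)

```text
clock: 26.98
tool_pos: [0.5793, -0.0662, 0.1171]
orientation: [2.223, 2.219, 0.001]
contact_force: [-0.5, 0.4, 4.1]
opening: 0.004
grasp_force: 1.5
```

send_rows(
  motion=[
    {"ax": 0,"ay": 0,"az": 0,"tx": 0,"ty": 0,"tz": -0.12,"jaw": 0},
    {"ax": 0,"ay": 0,"az": 0,"tx": 0,"ty": 0,"tz": -0.12,"jaw": 0},
    {"ax": 0,"ay": 0,"az": 0,"tx": 0,"ty": 0,"tz": -0.12,"jaw": 0},
  ],
)

```text
clock: 27.35
tool_pos: [0.5793, -0.0662, 0.1082]
orientation: [2.223, 2.219, 0.0]
contact_force: [-1.7, 0.1, 8.2]
opening: 0.002
grasp_force: 4.0
```

send_rows(
  motion=[
    {"ax": 0,"ay": 0,"az": 0,"tx": 0,"ty": 0,"tz": -0.12,"jaw": 0},
    {"ax": 0,"ay": 0,"az": 0,"tx": 0,"ty": 0,"tz": -0.12,"jaw": 0},
    {"ax": 0,"ay": 0,"az": 0,"tx": 0,"ty": 0,"tz": -0.12,"jaw": 0},
  ],
)

```text
clock: 27.72
tool_pos: [0.5792, -0.0662, 0.0986]
orientation: [2.224, 2.219, 0.0]
contact_force: [-1.2, -0.2, 5.6]
opening: -0.002
grasp_force: 2.8
```

send_rows(
  motion=[
    {"ax": 0,"ay": 0,"az": 0,"tx": 0,"ty": 0,"tz": -0.12,"jaw": 0},
    {"ax": 0,"ay": 0,"az": 0,"tx": 0,"ty": 0,"tz": -0.12,"jaw": 0},
    {"ax": 0,"ay": 0,"az": 0,"tx": 0,"ty": 0,"tz": 0,"jaw": 0},
  ],
)

```text
clock: 28.1
tool_pos: [0.5793, -0.0662, 0.0931]
orientation: [2.223, 2.219, 0.0]
contact_force: [-1.7, 0.4, 8.1]
opening: 0.001
grasp_force: 3.8
```

send_rows(
  motion=[
    {"ax": 0,"ay": 0,"az": 0,"tx": 0,"ty": 0,"tz": -0.1,"jaw": 0},
    {"ax": 0,"ay": 0,"az": 0,"tx": 0,"ty": 0,"tz": -0.1,"jaw": 0},
    {"ax": 0,"ay": 0,"az": 0,"tx": 0,"ty": 0,"tz": 0,"jaw": 0},
  ],
)

```text
clock: 28.48
tool_pos: [0.5792, -0.0662, 0.0875]
orientation: [-2.224, -2.219, 0.0]
contact_force: [-0.8, -1.0, 3.1]
opening: 0.0
grasp_force: 1.8
```

send_rows(
  motion=[
    {"ax": 0,"ay": 0,"az": 0,"tx": 0,"ty": 0,"tz": -0.08,"jaw": 0},
    {"ax": 0,"ay": 0,"az": 0,"tx": 0,"ty": 0,"tz": -0.06,"jaw": 0},
    {"ax": 0,"ay": 0,"az": 0,"tx": 0,"ty": 0,"tz": 0,"jaw": 0},
  ],
)

```text
clock: 28.85
tool_pos: [0.5792, -0.0662, 0.0844]
orientation: [2.224, 2.219, 0.0]
contact_force: [-0.7, -0.0, 5.7]
opening: -0.0
grasp_force: 3.0
```

send_rows(
  motion=[
    {"ax": 0,"ay": 0,"az": 0,"tx": 0,"ty": 0,"tz": -0.04,"jaw": 0},
    {"ax": 0,"ay": 0,"az": 0,"tx": 0,"ty": 0,"tz": 0,"jaw": 0},
    {"ax": 0,"ay": 0,"az": 0,"tx": 0,"ty": 0,"tz": 0,"jaw": 0},
  ],
)

```text
clock: 29.22
tool_pos: [0.5793, -0.0662, 0.0836]
orientation: [2.223, 2.219, 0.0]
contact_force: [-0.7, -0.3, 7.2]
opening: -0.003
grasp_force: 3.4
```

```bash
python3 -c "
from rig import bot
print(bot.job_done())"
```

```text
the job is handed in; nothing more can be done
None
```

I turned the lock screw clockwise to its stop with the key and stood the key back upright on the tray. The lever was handed in held at the third click: about 42.5 mm of travel and 7.2 N, at 29.2 s on the robot's clock. The result hasn't been reported back.

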